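# Set up the three-lane panel holder for a batch of coated test panels

### The arm

A 6-joint arm with a two-finger parallel gripper is mounted at the origin on the work surface. World frame = base frame: x ahead of the robot, y to its left, z up, the work surface at z = 0. Lengths are in m, angles in degrees, forces in N, time in s.
With the tool pointing down it reaches from about 0.3 to 0.75 m from the base axis. Payload 8.5 kg.
Tool frame: the origin (TCP) lies midway between the tips of the shut fingers; the grasp point (between the pads) lies 19 mm behind it; z points along the fingers, y is the line along which they close (so a half turn about z gives the same grasp; the last joint's range is limited). The gripper opens to 85 mm and grips with 20 to 120 N. Pads are 22 mm wide; open, the fingers measure 114 mm over their backs; the gripper's body (76 mm by 85 mm) begins 54 mm behind the grasp point. The pads swing forward as they close: fully open they stand 13 mm farther back than shut.
Start: joints at [-12.336, 21.807, 74.336, -0, 83.858, -12.336], TCP at [0.55, 0, 0.231] pointing down, gripper open.
Joint ranges: [-178.18, 178.18], [-50.72, 133.34], [12.68, 142.11], [-81.47, 261.47], [9.98, 163.14], [-165.26, 165.26]. Speed limits (degrees/s): [136.94, 136.94, 180, 180, 180, 180].

### API

Orientations are given as a 3x3 rotation matrix whose columns are the frame's x, y, z axes.
In Python, from rig import observe, optics, order, spotter gives the robot as it stands.
- The arm moves only by the tool move_arm, never from a script. Its argument "series" is text: rows parted by semicolons, each of 5 numbers parted by spaces: the shift along the tool's x, y, z in cm, then the turn about the tool's z in degrees, then the opening, from -1 (shut) to 1 (fully open). A call has 1 to 8 rows; each row is the pose to reach, as a shift and turn from the pose commanded when the call began, along the tool's axes at that moment; what a row does not reach only later rows make up. A row lasts 1/8 s, in which the tool goes at most 62.5 mm and 10.7 degrees, less where a joint would pass 70% of its speed; a pose out of reach is approached as far as the arm can. A call with a gripper value outside its range is refused whole. The fingers move at their own pace and stop on an object; "force" is the grip in N (left out, the last holds). Time passes only in rows, so rows that repeat a pose let the fingers close. It gives the time, the measured TCP pose, the force, the opening and the grip force at its end, in the units of the state.
- observe(): the state, without advancing time (a new reading comes with each control period).
- optics.get_image(name): name is "scene" or "side" or "wrist"; returns a dict with "pixels" (384x512x3 uint8, blue, green, red), "camera_matrix" (3x3 intrinsics, pixels), "rvec" (rotation vector, rad) and "tvec" (3), from world to camera coordinates, as OpenCV has them. Camera axes: x right, y down, z forward; pixel columns grow to the right and rows downward; lengths in m; the calibration is good to about 2 mm. A picture is of the moment at which its call begins. There is no depth.
- order.close_job(): hands the job in; it is judged then, once.
Trained networks look in the newest picture that a camera, given by its name, has taken for a name from the list of things; names that differ only in an ending like _2 or _b are one class to them, and where a whole thing is asked for, a point or a joint stands for the part that bears it (a point fixed in the world has none). Each returns a list of dicts, best first, with "score" (0 to 1); they miss things now and then, are a little off and sometimes report something else, mostly with a low value. They report only what shows in the picture. A call takes as long as a camera call.
- spotter.find_in(thing, camera): "point" ([x, y, z] in m, in world coordinates, good to about 4 mm: the middle of the surface that is visible of it).
- spotter.cut_out(thing, camera): "pixels" (384x512 bool, what is visible of it).
- spotter.mark_of(thing, camera): "point" ([x, y, z] in m, in world coordinates, good to about 4 mm: a listed point, or the origin of a listed thing).
The state is a dict: "time_s": time; "q": joint angles; "qvel": joint speeds; "joint_efforts": joint torques, N m; "position": TCP position; "tool_rot": TCP orientation; "ft_force": force on the tool from outside, world axes, zero at the start; "wrist_torque": the same for the moment, N m; "grip_width": finger opening in m; "gripper_force": force on a finger pad.
Only numpy, scipy, OpenCV 4.12 (cv2) and the standard library are available. Lean on these libraries where they do the work, as an engineer would, in place of code of your own. Each camera call takes 0.05 s, during which the arm holds its last target. There are 200 camera calls.

### The job

The panel holder is still set up for short panels: clear the setting gauge out of it and hang the gauge by its eye on the peg of the peg stand. Loosen both black clamp knobs, slide the stop back until its front face is level with the thin brass index fin beside the holder, and tighten both knobs again; then slide every test panel lengthwise under the lips of a lane of its own until it is fully home against the stop. Leave the gauge hanging freely and do not knock over the bottle, can or jar.

Things in the scene. Friction and masses are not known exactly. Their poses are not given: they have to be found in the camera images.
- holder: Fixed panel holder 253 (x) x 200 (y) mm, origin under its centre. Three lanes along y, centres x = -82, 0, 82 mm, 57 mm wide, floor 30 mm above the bench, mouths at y = +100 mm (panels enter towards -y). Ribs between lanes carry lips that overhang each lane edge 5 mm; slot under them 15 mm high, lip tops at 49 mm. Lead-ins (ramp, flared lips, pointed ribs) reach 18 mm out of the mouths.
- stop_face (a point): Middle of the front (mouth-side, +y) face of the sliding stop, 49 mm above the bench, axes parallel to the holder's. The stop is an aluminium bar 250 mm across, 36 mm deep (from the face to -y), 51 to 67 mm above the bench, with a tooth in each lane, flush with the face, reaching down to 2 mm over the lane floor.
- stop (a joint): Travel of the stop, m: 0 with its face 50 mm inside the mouths, growing towards the holder's -y, to 0.09. Clamped by either knob it holds against 20 N; with both knobs below 0.4 rad it slides with a few newtons and can be moved by holding a knob.
- clamp_a (a joint): Angle of the clamp knob nearer the robot, rad, 0 fully loose to 1.6 (hard end); clockwise seen from above tightens and increases it. It begins to grip at about 0.6; locked above 1.2, free below 0.4. It stays where it is left; turning takes about 0.15 N m. At the start it is locked (1.3 to 1.5).
- clamp_b (a joint): Angle of the clamp knob farther from the robot, rad, 0 fully loose to 1.6 (hard end); clockwise seen from above tightens and increases it. It begins to grip at about 0.6; locked above 1.2, free below 0.4. It stays where it is left; turning takes about 0.15 N m. At the start it is locked (1.3 to 1.5).
- clamp_a_grip (a point): Centre of the near clamp knob's black bar grip, on the turning axis, 95 mm above the bench, at x = -41 mm of the holder, 18 mm behind the stop face. The bar is 56 mm long along this point's x (which turns with the knob and is along the holder's x at 0), 14 mm thick along its y, and spans 81 to 109 mm above the bench.
- clamp_b_grip (a point): Centre of the far clamp knob's black bar grip, on the turning axis, 95 mm above the bench, at x = +41 mm of the holder, 18 mm behind the stop face. The bar is 56 mm long along this point's x (which turns with the knob and is along the holder's x at 0), 14 mm thick along its y, and spans 81 to 109 mm above the bench.
- index: Fixed index post at the holder's -x side, 14 x 12 x 50 mm, dark, with a thin brass fin on top (3 mm thick along its y, to 73 mm above the bench). Origin at the underside, in the fin's mid-plane; axes parallel to the holder's. The stop is right when stop_face has y = 0 in this frame.
- gauge: Loose steel setting gauge, 0.22 kg, standing in the middle lane at the start: foot 34 x 34 x 14 mm, on it an upright plate 10 mm thick (its x), 46 mm wide (its y). Origin under the foot's centre, top at 117 mm; above the eye the plate is solid from 83 to 117 mm and can be gripped there across its thickness. Same from both sides.
- gauge_eye (a point): Centre of the gauge's square eye, 26 x 26 mm, right through the plate along the gauge's x, 70 mm above the foot's underside.
- peg_stand: Fixed dark stand, origin at bench height under its post, 16 x 24 mm and 198 mm tall. From the post at z = 190 mm a round peg 10 mm thick points to the stand's own -x, rising 8 degrees, 80 mm long. Foot plate 100 x 100 x 12 mm, from x = -30 to +70 mm.
- peg_tip (a point): Tip of the peg, at x = -80 mm, z = 201 mm in the stand's frame; its axes are those of the stand.
- panel0: Coated test panel (all are alike; two or three are present), a flat rigid slab 160 mm (its x) x 54 mm (its y) x 10 mm, 0.15 kg, reddish brown, lying flat on the bench at the start beyond the holder's mouths; origin at the centre of its underside. Either end may go first. When home and at the index its outer end stands about 43 to 62 mm out of the mouth, so it can be held there by its long edges.
- panel1: Coated test panel (all are alike; two or three are present), a flat rigid slab 160 mm (its x) x 54 mm (its y) x 10 mm, 0.15 kg, reddish brown, lying flat on the bench at the start beyond the holder's mouths; origin at the centre of its underside. Either end may go first.
- panel2: Coated test panel (all are alike; two or three are present), a flat rigid slab 160 mm (its x) x 54 mm (its y) x 10 mm, 0.15 kg, reddish brown, lying flat on the bench at the start beyond the holder's mouths; origin at the centre of its underside. Either end may go first.
- solvent: Amber solvent bottle, 64 mm wide, 170 mm tall, a bystander standing beyond the work; origin at the centre of its underside, z up.
- sample_can: Sample can, 84 mm wide, 100 mm tall, a bystander standing beyond the work; origin at the centre of its underside, z up.
- sample_jar: Glass sample jar, 68 mm wide, 80 mm tall, a bystander standing beyond the work; origin at the centre of its underside, z up.

How it is judged (in metres and radians):
On the way, in this order (a step that is already met when the one before it is completed fails the run):
1. both clamp knobs are loosened (value of joint each of clamp_a, clamp_b below 0.4 rad), for 0.1 s.
2. the stop is level with the index fin and both clamp knobs are tight (y of stop_face in the frame of index between -0.006 and 0.006 m and value of joint each of clamp_a, clamp_b above 1.2 rad), for 0.2 s.
3. then a panel is slid home against the stop (((y of panel0 in the frame of stop_face between 0.074 and 0.086 m and x of panel0 in the frame of holder between -0.095 and 0.095 m and z of panel0 in the frame of holder between 0.026 and 0.0435 m and angle between the x axis of panel0 and the y axis of holder, either way round below 0.08 rad and linear speed of panel0 below 0.02 m/s) or (y of panel1 in the frame of stop_face between 0.074 and 0.086 m and x of panel1 in the frame of holder between -0.095 and 0.095 m and z of panel1 in the frame of holder between 0.026 and 0.0435 m and angle between the x axis of panel1 and the y axis of holder, either way round below 0.08 rad and linear speed of panel1 below 0.02 m/s) or (y of panel2 in the frame of stop_face between 0.074 and 0.086 m and x of panel2 in the frame of holder between -0.095 and 0.095 m and z of panel2 in the frame of holder between 0.026 and 0.0435 m and angle between the x axis of panel2 and the y axis of holder, either way round below 0.08 rad and linear speed of panel2 below 0.02 m/s))), for 0.2 s.
At the end, for the whole second after the job is handed in: Both clamp knobs are tight (above 1.2 rad) with the stop face within 6 mm of the index fin; every panel that is present lies in a lane under the lips, parallel to it, its end within about 6 mm of the stop; the gauge hangs at rest by its eye on the peg (all of step 2 and x of gauge_eye in the frame of peg_stand between -0.08 and -0.02 m and y of gauge_eye in the frame of peg_stand between -0.014 and 0.014 m and z of gauge_eye in the frame of peg_stand between 0.172 and 0.206 m and angle between gauge's own z axis and vertical below 0.5 rad and linear speed of gauge below 0.03 m/s and contact force between gauge and peg_stand above 0.3 N and y of panel0 in the frame of stop_face between 0.074 and 0.086 m and x of panel0 in the frame of holder between -0.095 and 0.095 m and z of panel0 in the frame of holder between 0.026 and 0.0435 m and angle between the x axis of each of panel0, panel1, panel2 and the y axis of holder, either way round below 0.08 rad and linear speed of each of panel0, panel1, panel2 below 0.02 m/s and y of panel1 in the frame of stop_face between 0.074 and 0.086 m and x of panel1 in the frame of holder between -0.095 and 0.095 m and z of panel1 in the frame of holder between 0.026 and 0.0435 m and y of panel2 in the frame of stop_face between 0.074 and 0.086 m and x of panel2 in the frame of holder between -0.095 and 0.095 m and z of panel2 in the frame of holder between 0.026 and 0.0435 m); the robot touches nothing.
It fails at once if the bottle, the can or the jar is knocked over (angle between solvent's own z axis and vertical above 0.6 rad or angle between sample_can's own z axis and vertical above 0.6 rad or angle between sample_jar's own z axis and vertical above 0.6 rad).
Of panel0, panel1, panel2 only 2 to 3 are there at a start; the rules pass over those that are not, and their reading is None.
At some moment in a run one of panel0, panel1, panel2 may be knocked a few centimetres aside while the robot is not near it.
It also fails if it takes over 210 s, if anything falls off the work surface, if the arm or the gripper's body presses on something with over 40 N, if the wrist force passes 120 N, or if a joint passes its speed limit or range.

## Working session

There is one attempt and no reset: what is moved stays moved. The work goes in short steps, Python scripts to look and compute and a tool call to move; the robot and the scene stay as the last step left them, time stands still between calls to the robot, and variables do not carry over. Pictures are saved under pics/ and viewed, at most 17 in all, crops included, and the job is handed in when it is done.

Besides the shell and the picture viewer there is one more tool, called after "Request:" as name(argument=value, ...), one argument or row to a line, values as JSON. move_arm: Moves the arm, as the interface text tells. Its arguments: {"type":"object","properties":{"series":{"type":"string"},"force":{"type":"number"}},"required":["series"]}

```bash
mkdir -p pics; ls; cat > h.py <<'E'
import numpy as np, cv2, sys
from rig import observe, optics, order, spotter
def pic(cam,name):
    im=optics.get_image(cam); cv2.imwrite('pics/'+name+'.png',im['pixels']); return im
def proj(im,P):
    return cv2.projectPoints(np.float64(P).reshape(-1,3),im['rvec'],im['tvec'],im['camera_matrix'],None)[0].reshape(-1,2)
def ray(im,uv,z):
    R=cv2.Rodrigues(im['rvec'])[0]; c=-R.T@np.ravel(im['tvec'])
    d=R.T@np.linalg.inv(im['camera_matrix'])@np.array([uv[0],uv[1],1.]); return c+d*(z-c[2])/d[2]
def p(*a):
    print(*[np.round(np.array(x,float),4).tolist() if not isinstance(x,str) else x for x in a])
E
python3 - <<'E'
from h import *
s=observe(); p(s['position'],s['tool_rot'],s['grip_width'],s['time_s'])
for c in('scene','side'):
    im=pic(c,c+'0')
    for t in 'holder stop_face clamp_a_grip clamp_b_grip index gauge gauge_eye peg_stand peg_tip panel0'.split():
        for d in spotter.mark_of(t,c)[:3]: p(c,t,d['score'],d['point'])
E
```

```text
pics
[0.5497, 0.0001, 0.2307] [[0.0, 1.0, -0.0014], [1.0, -0.0, 0.0004], [0.0004, -0.0014, -1.0]] 0.0852 0.0
scene holder 0.55 [0.5479, -0.1088, 0.0015]
scene stop_face 0.59 [0.5462, -0.0678, 0.0499]
scene clamp_a_grip 0.62 [0.5006, -0.0928, 0.0981]
scene clamp_b_grip 0.62 [0.5853, -0.0852, 0.0959]
scene index 0.45 [0.4147, -0.1241, -0.0051]
scene gauge 0.8 [0.5402, -0.0337, 0.03]
scene gauge 0.71 [0.5454, -0.0654, 0.0475]
scene gauge_eye 0.51 [0.5393, -0.0323, 0.0974]
scene peg_stand 0.66 [0.5793, -0.4215, 0.0018]
scene peg_tip 0.94 [0.5039, -0.4308, 0.2012]
scene panel0 0.85 [0.6256, 0.204, -0.0018]
scene panel0 0.69 [0.5458, 0.3695, 0.0026]
scene panel0 0.58 [0.5817, -0.4213, 0.0001]
side holder 0.94 [0.5469, -0.1134, -0.0047]
side holder 0.7 [0.7203, 0.3505, 0.0003]
side holder 0.67 [0.5775, -0.4174, 0.0021]
side stop_face 0.78 [0.5435, -0.071, 0.052]
side clamp_a_grip 0.33 [0.7182, 0.3476, 0.002]
side clamp_b_grip 0.54 [0.5847, -0.0858, 0.093]
side index 0.49 [0.4088, -0.1274, -0.0016]
side gauge 0.62 [0.539, -0.0325, 0.0274]
side gauge_eye 0.67 [0.5415, -0.0321, 0.1023]
side peg_stand 0.61 [0.5769, -0.4202, 0.0049]
side peg_tip 0.64 [0.4959, -0.4339, 0.2013]
side panel0 0.97 [0.6298, 0.2019, 0.0024]
side panel0 0.83 [0.5485, 0.3736, -0.0014]
```

View pics/scene0.png

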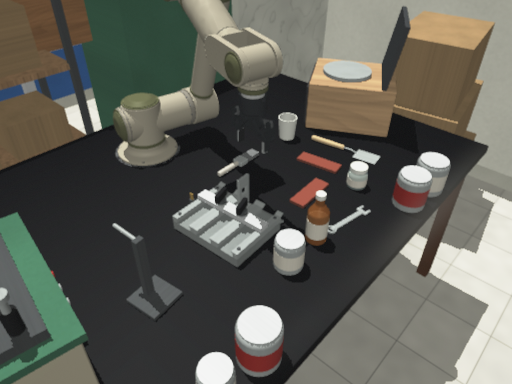

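View pics/side0.png

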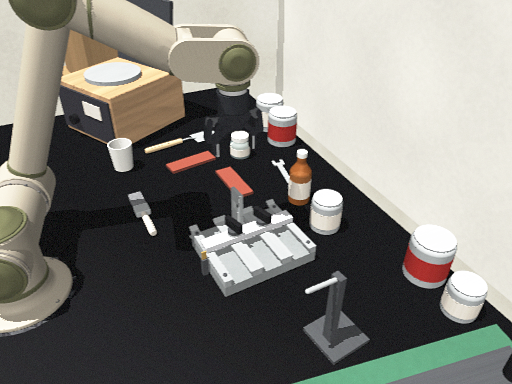

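Two panels show, at about (309,192) and (319,161) in the scene picture. The gauge stands in the middle lane at (243,188), and the peg stand is at (150,260). Next I check the wrist view and the panel outlines.

```bash
python3 - <<'E'
from h import *
im=pic('wrist','w0'); R=cv2.Rodrigues(im['rvec'])[0]; p('cam',-R.T@im['tvec'].ravel(),R[2])
for t in 'gauge gauge_eye stop_face clamp_a_grip clamp_b_grip index holder'.split():
    for d in spotter.mark_of(t,'wrist')[:2]: p(t,d['score'],d['point'])
for c in('scene','side'):
    i2=optics.get_image(c)
    for d in spotter.cut_out('panel0',c)[:4]:
        m=d['pixels'].astype(np.uint8); cs=max(cv2.findContours(m,0,2)[0],key=cv2.contourArea)
        w=np.array([ray(i2,q[0],0.01)[:2] for q in cs],np.float32)*1000
        print(c,round(d['score'],2),m.sum(),cv2.minAreaRect(w))
E
```

```text
cam [0.5511, 0.0686, 0.3726] [0.0011, -0.2687, -0.9632]
gauge 0.91 [0.5435, -0.0306, 0.0313]
gauge_eye 0.92 [0.5431, -0.0296, 0.1015]
clamp_a_grip 0.69 [0.5053, -0.0875, 0.0942]
clamp_b_grip 0.85 [0.5875, -0.0856, 0.0974]
holder 0.78 [0.5471, -0.1064, 0.0003]
scene 0.8 472 ((634.1798706054688, 193.38058471679688), (57.10523223876953, 164.0559844970703), 3.4717743396759033)
scene 0.8 427 ((550.0173950195312, 365.6124267578125), (160.628173828125, 68.06204223632812), 9.5173978805542)
side 0.79 523 ((537.9420776367188, 366.6782531738281), (167.24171447753906, 71.85167694091797), 9.76122760772705)
side 0.58 457 ((624.17041015625, 194.95008850097656), (56.114627838134766, 170.6168975830078), 5.02042293548584)
```

View pics/w0.png

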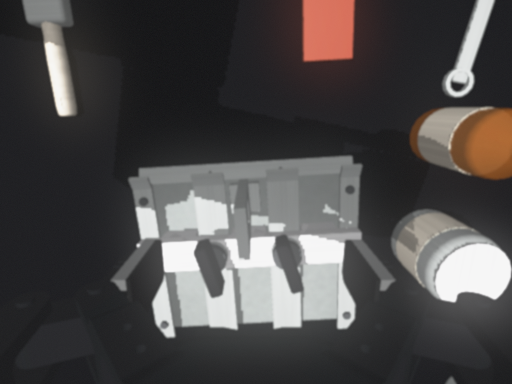

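The wrist view shows the holder square on, with its mouths along the top. The plate edge is at about (243,220) and the knob bars at (210,268) and (289,263). I'll enlarge it to read the corners.

```bash
python3 - <<'E'
import cv2
i=cv2.imread('pics/w0.png')[150:345,115:380]; i=cv2.convertScaleAbs(cv2.resize(i,None,fx=3,fy=3,interpolation=2),alpha=1.3,beta=30); cv2.imwrite('pics/w0c.png',i)
E
```

```text
(no output)
```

View pics/w0c.png

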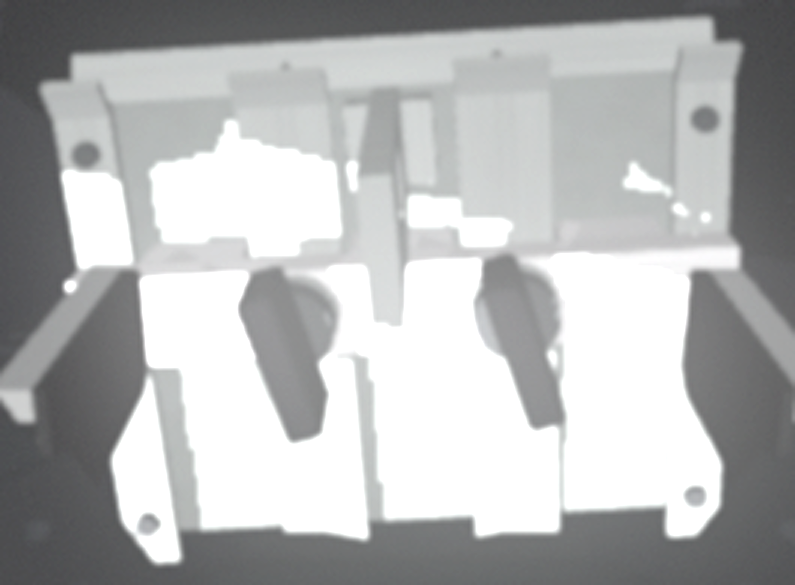

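```bash
cat >> h.py <<'E'
def zr(im,xy,z,o=(115,150),s=3.): return ray(im,(o[0]+xy[0]/s,o[1]+xy[1]/s),z)
E
python3 - <<'E'
from h import *
im=optics.get_image('wrist')
S=[zr(im,a,.049)[:2] for a in((86,155),(705,118),(148,524),(696,496))]
p(S); c=np.mean(S,axis=0); p('centre',c)
for a,b in((0,1),(2,3)): d=S[b]-S[a]; p('yaw',np.degrees(np.arctan2(d[1],d[0])),np.linalg.norm(d))
for a,b in((2,0),(3,1)): d=S[b]-S[a]; p('yaw',np.degrees(np.arctan2(-d[0],d[1])),np.linalg.norm(d))
G=[zr(im,a,.147)[:2] for a in((358,178),(398,175),(403,322),(370,325))]; p('gauge',G,np.mean(G,axis=0)); d=G[0]+G[1]-G[2]-G[3]; p(np.degrees(np.arctan2(-d[0],d[1])))
for n,q in(('A',((260,270),(312,436))),('B',((500,257),(550,426)))):
    w=[zr(im,a,.109)[:2] for a in q]; d=w[1]-w[0]; p(n,w,np.linalg.norm(d),np.mean(w,axis=0),np.degrees(np.arctan2(d[1],d[0])))
p('stopface',[zr(im,a,.067)[:2] for a in((140,272),(740,245))])
yaw=np.radians(4); 
E
```

```text
[[0.4285, -0.0331], [0.66, -0.0187], [0.4388, -0.1973], [0.6706, -0.1835]]
centre [0.5495, -0.1081]
yaw 3.5589 0.232
yaw 3.4121 0.2322
yaw 3.6066 0.1646
yaw 3.6771 0.1652
gauge [[0.5368, -0.0086], [0.5474, -0.0078], [0.5486, -0.0507], [0.5394, -0.0516]] [0.543, -0.0297]
2.5515
A [[0.5027, -0.0525], [0.5174, -0.1131]] 0.0623 [0.5101, -0.0828] -76.3546
B [[0.5789, -0.048], [0.5972, -0.1093]] 0.0639 [0.588, -0.0787] -73.3251
stopface [[0.4508, -0.0726], [0.6709, -0.0619]]
```

The screws fit the holder at centre (0.5495, -0.108) with yaw 3.6°, and their spacing comes out consistent. The gauge is at (0.543, -0.030). I'll grip it now.

Request:
move_arm(
  series="-3 -0.7 3 -3 1; -3 -0.7 6 -3 1; -3 -0.7 9.5 -3 1; -3 -0.7 11.3 -3 1; -3 -0.7 11.3 -3 -1; -3 -0.7 11.3 -3 -1; -3 -0.7 11.3 -3 -1; -3 -0.7 11.3 -3 -1",
  force=50,
)

```text
time_s: 2.75
position: [0.5431, -0.03, 0.1189]
tool_rot: [[-0.052, 0.999, 0.001], [0.999, 0.052, -0.0], [-0.0, 0.001, -1.0]]
ft_force: [-0.7, 0.0, -0.3]
grip_width: 0.012
gripper_force: 0.4
```

```bash
cat >> h.py <<'E'
def go(x,y,z,yaw):
    s=observe(); R=np.array(s['tool_rot']); P=np.array(s['position'])
    cy=np.degrees(np.arctan2(R[1,1],R[0,1])); d=R.T@(np.array([x,y,z])-P)*100
    t=-(yaw-cy); t=(t+180)%360-180
    p('shift',d,'turn',t)
def st():
    s=observe(); R=np.array(s['tool_rot']); p('t',s['time_s'],s['position'],'yaw',np.degrees(np.arctan2(R[1,1],R[0,1])),'w',s['grip_width'],'gf',s['gripper_force'],'ft',s['ft_force'])
E
python3 - <<'E'
from h import *
st()
for c in('scene','side'):
    im=pic(c,c+'1')
    for t in('peg_stand','peg_tip'):
        for d in spotter.mark_of(t,c)[:1]: p(c,t,d['score'],d['point'])
    for d in spotter.cut_out('panel0',c)[:3]:
        m=d['pixels'].astype(np.uint8); print(m.sum())
E
```

```text
t 2.75 [0.5431, -0.03, 0.1189] yaw 3.0045 w 0.012 gf 0.3879 ft [-0.6867, 0.0219, -0.2618]
scene peg_stand 0.71 [0.5761, -0.4207, 0.0015]
scene peg_tip 0.71 [0.4985, -0.4329, 0.2022]
435
526
side peg_stand 0.89 [0.5787, -0.4213, 0.0037]
side peg_tip 0.79 [0.4987, -0.4318, 0.2014]
473
68
```

Request:
move_arm(
  series="0 0 0 0 -1; 0 0 -5 0 -1; 0 0 -9.7 0 -1; 0 0 -9.7 0 -1",
)

```text
time_s: 3.65
position: [0.5441, -0.0303, 0.2182]
tool_rot: [[-0.052, 0.999, 0.006], [0.999, 0.052, -0.002], [-0.002, 0.006, -1.0]]
ft_force: [0.3, -0.3, -2.0]
grip_width: 0.0089
gripper_force: 51.9
```

```bash
python3 - <<'E'
from h import *
st(); go(.47,-.25,.216,8); go(.464,-.437,.216,8); go(.5285,-.428,.216,8)
E
```

```text
t 3.65 [0.5441, -0.0303, 0.2182] yaw 3.0041 w 0.0089 gf 51.8605 ft [0.265, -0.3129, -1.9688]
shift [-21.546, -8.5538, 0.2134] turn -4.9959
shift [-40.1888, -10.1329, 0.2459] turn -4.9959
shift [-39.628, -3.6448, 0.2834] turn -4.9959
```

Request:
move_arm(
  series="-5 -3 0 0 -1; -10 -6 0 -1 -1; -15.5 -8.5 0.2 -2 -1; -21.5 -10 0.2 -3 -1; -27.5 -10.1 0.2 -5 -1; -33.5 -10.1 0.2 -5 -1; -38.5 -10.1 0.2 -5 -1; -40.2 -10.1 0.2 -5 -1",
)

```text
time_s: 4.65
position: [0.4621, -0.4392, 0.2102]
tool_rot: [[-0.137, 0.991, -0.003], [0.991, 0.137, 0.003], [0.003, -0.002, -1.0]]
ft_force: [0.8, 1.0, -2.6]
grip_width: 0.0088
gripper_force: 51.9
```

```bash
python3 - <<'E'
from h import *
st(); go(.464,-.437,.216,8);go(.5285,-.428,.216,8)
for c in('scene','side'):
    im=pic(c,c+'2')
    for t in('peg_tip','gauge_eye'):
        for d in spotter.mark_of(t,c)[:2]: p(c,t,d['score'],d['point'],proj(im,d['point']))
a=cv2.imread('pics/scene2.png'); b=cv2.imread('pics/side2.png')
cv2.imwrite('pics/c2.png',np.hstack([cv2.resize(a[150:330,50:230],(400,400)),cv2.resize(b[200:380,250:430],(400,400))]))
E
```

```text
t 4.65 [0.4621, -0.4392, 0.2102] yaw 7.8521 w 0.0088 gf 51.8991 ft [0.8143, 1.05, -2.6496]
shift [0.1915, 0.2145, -0.5817] turn -0.1479
shift [0.202, 6.727, -0.596] turn -0.1479
scene peg_tip 0.89 [0.4994, -0.4322, 0.2038] [[112.9335, 223.1021]]
scene gauge_eye 0.92 [0.4586, -0.4437, 0.192] [[100.1857, 221.4212]]
side peg_tip 0.94 [0.4978, -0.4337, 0.2046] [[306.0951, 291.2489]]
side gauge_eye 0.94 [0.4616, -0.4367, 0.1961] [[288.7358, 302.6332]]
```

View pics/c2.png

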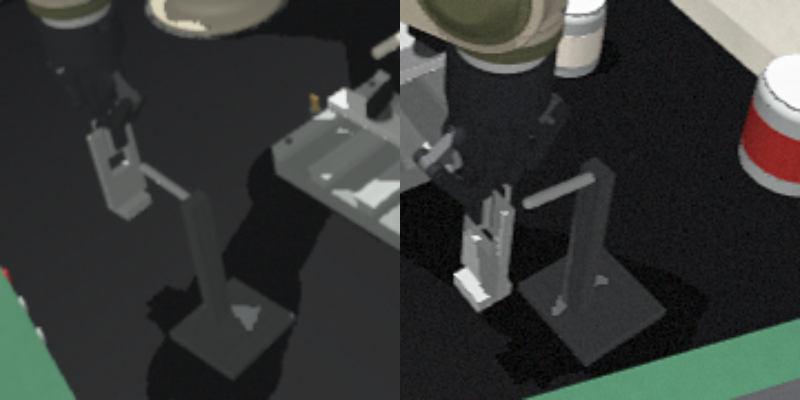

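The gauge is just off the peg tip and aligned with it; in the right half its eye is at about (487,233) and the tip at (528,204). I raise it slightly, then slide it on.

Request:
move_arm(
  series="0.2 0.2 -0.5 0 -1; 0.2 0.2 -0.5 0 -1; 0.2 0.2 -0.5 0 -1",
)

```text
time_s: 5.32
position: [0.465, -0.4342, 0.2185]
tool_rot: [[-0.14, 0.99, 0.0], [0.99, 0.14, -0.0], [-0.0, 0.0, -1.0]]
ft_force: [-0.2, -0.1, -2.7]
grip_width: 0.009
gripper_force: 51.9
```

Request:
move_arm(
  series="-0.3 0 0 0 -1; -0.3 1.5 0 0 -1; -0.3 3 0 0 -1; -0.3 4.5 0.1 0 -1; -0.3 6.2 0.2 0 -1; -0.3 6.2 0.2 0 -1; -0.3 6.2 0.2 0 -1",
)

```text
time_s: 6.2
position: [0.5266, -0.4288, 0.2162]
tool_rot: [[-0.139, 0.99, -0.0], [0.99, 0.139, 0.0], [0.0, -0.0, -1.0]]
ft_force: [-0.7, -0.1, -2.0]
grip_width: 0.0091
gripper_force: 51.9
```

```bash
python3 - <<'E'
from h import *
st()
for c in('scene','side'):
    im=pic(c,c+'3')
    for t in('peg_tip','gauge_eye'):
        for d in spotter.mark_of(t,c)[:1]: p(c,t,d['score'],d['point'])
a=cv2.imread('pics/scene3.png'); b=cv2.imread('pics/side3.png')
cv2.imwrite('pics/c3.png',np.hstack([cv2.resize(a[180:300,70:190],(400,400)),cv2.resize(b[230:350,250:370],(400,400))]))
E
```

```text
t 6.2 [0.5266, -0.4288, 0.2162] yaw 8.0134 w 0.0091 gf 51.8775 ft [-0.7237, -0.0991, -1.955]
scene peg_tip 0.7 [0.5471, -0.1078, 0.0009]
scene gauge_eye 0.71 [0.5256, -0.4309, 0.2011]
side peg_tip 0.68 [0.4967, -0.4362, 0.2038]
side gauge_eye 0.62 [0.5266, -0.4298, 0.1993]
```

View pics/c3.png

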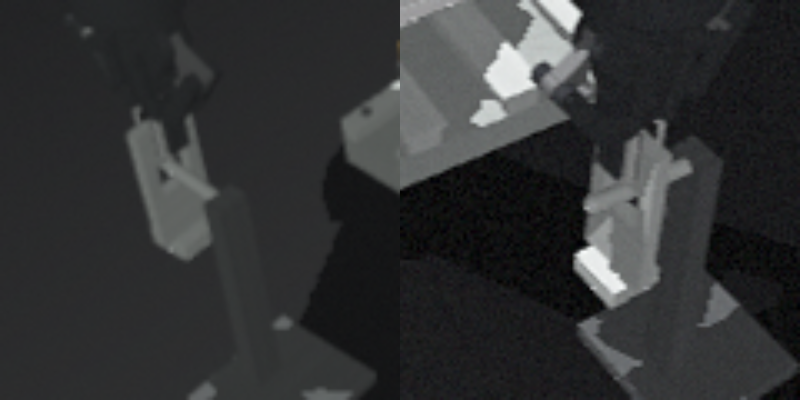

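The peg passes through the eye and shows on both sides of the plate. I lower the gauge onto it and release.

Request:
move_arm(
  series="0 0 0.3 0 -1; 0 0 0.6 0 -1; 0 0 0.8 0 -1; 0 0 0.9 0 -1; 0 0 0.9 0 -1",
)

```text
time_s: 7.12
position: [0.5267, -0.4288, 0.2081]
tool_rot: [[-0.139, 0.99, 0.0], [0.99, 0.139, -0.001], [-0.001, 0.0, -1.0]]
ft_force: [-2.9, 0.9, 4.8]
grip_width: 0.009
gripper_force: 52.9
```

Weight has transferred to the peg (force now +4.8 N). I open slowly.

Request:
move_arm(
  series="0 0 0 0 -0.75; 0 0 0 0 -0.6; 0 0 0 0 -0.5; 0 0 0 0 -0.4; 0 0 -1 0 -0.4; 0 0 -3 0 -0.4; 0 0 -7 0 -0.4; 0 0 -7 0 -0.4",
)

```text
time_s: 8.12
position: [0.5273, -0.4294, 0.2816]
tool_rot: [[-0.139, 0.99, 0.005], [0.99, 0.139, -0.006], [-0.006, 0.004, -1.0]]
ft_force: [-0.3, 0.2, -0.7]
grip_width: 0.0256
gripper_force: 0.0
```

```bash
python3 - <<'E'
from h import *
st()
for c in('scene','side'):
    im=pic(c,c+'4')
    for t in('gauge','gauge_eye'):
        for d in spotter.mark_of(t,c)[:1]: p(c,t,d['score'],d['point'])
h=np.array([.5495,-.108]); 
go(.5495,-.03,.24,3.6)
E
```

```text
t 8.125 [0.5273, -0.4294, 0.2816] yaw 8.0059 w 0.0256 gf 0.0 ft [-0.2598, 0.1861, -0.6798]
scene gauge 0.71 [0.5188, -0.4296, 0.1181]
scene gauge_eye 0.59 [0.5241, -0.4313, 0.1894]
side gauge 0.83 [0.52, -0.4285, 0.1169]
side gauge_eye 0.56 [0.5265, -0.4293, 0.188]
shift [39.1516, 7.8269, 3.6858] turn 4.4
```

The gauge hangs; both cameras put its eye about 52 mm out along the peg at z 0.189. On to knob A.

```bash
python3 - <<'E'
from h import *
go(.507,-.12,.22,13)
E
```

```text
shift [30.8274, 2.3678, 5.678] turn -5.0
```

Request:
move_arm(
  series="5 0 0 0 0; 11 0.4 0 0 0; 17 1 0 -2 0; 23 1.5 2 -3 0; 28 2 4 -5 0; 30.8 2.4 5.7 -5 0; 30.8 2.4 5.7 -5 0; 30.8 2.4 5.7 -5 0",
)

```text
time_s: 9.43
position: [0.5079, -0.1213, 0.2207]
tool_rot: [[-0.225, 0.974, 0.001], [0.974, 0.225, -0.001], [-0.001, 0.0, -1.0]]
ft_force: [0.2, -0.2, 0.1]
grip_width: 0.0429
gripper_force: 0.0
```

```bash
python3 - <<'E'
from h import *
st(); im=pic('wrist','w5')
for t in ('clamp_a_grip','stop_face','index','holder'):
    for d in spotter.mark_of(t,'wrist')[:3]: p(t,d['score'],d['point'],proj(im,d['point']))
a=cv2.imread('pics/w5.png'); cv2.imwrite('pics/w5c.png',cv2.resize(cv2.convertScaleAbs(a,alpha=1.2,beta=20),(800,600)))
E
```

```text
t 9.425 [0.5079, -0.1213, 0.2207] yaw 12.9814 w 0.0429 gf 0.0 ft [0.1609, -0.2415, 0.0554]
clamp_a_grip 0.64 [0.5028, -0.088, 0.0948] [[253.8555, 148.6218]]
clamp_a_grip 0.61 [0.7708, 0.0389, 0.004] [[511.4712, 81.4566]]
stop_face 0.6 [0.546, -0.0712, 0.0515] [[298.6059, 136.5338]]
holder 0.85 [0.5475, -0.1058, 0.0002] [[285.9852, 161.0311]]
```

View pics/w5c.png

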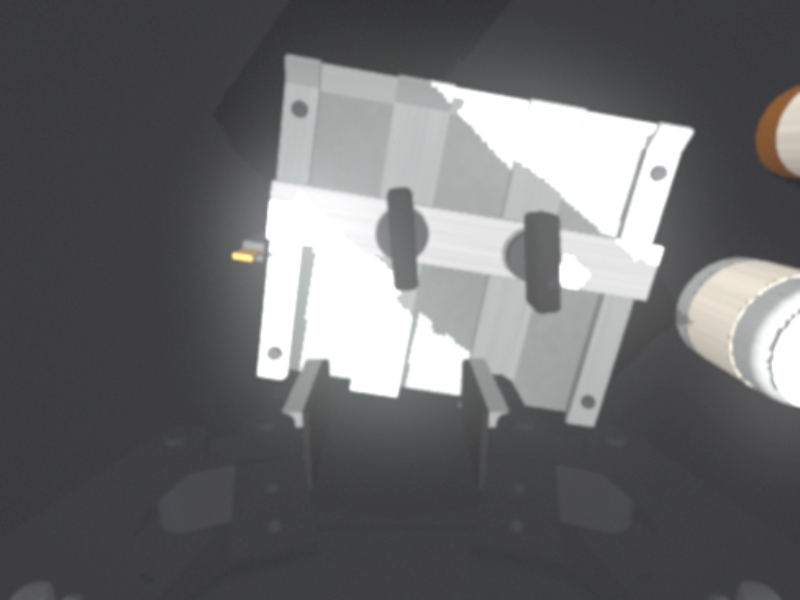

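The knob bars show at about (402,238) and (542,262), and the brass fin at (243,257). The stop's front edge runs from (272,182) to (665,245).

```bash
python3 - <<'E'
from h import *
im=optics.get_image('wrist')
Z=lambda a,z: zr(im,a,z,(0,0),1.5625)[:2]
S=[Z(a,.049) for a in((300,108),(659,173),(275,353),(588,401))]; c=np.mean(S,axis=0); d=S[1]-S[0]+S[3]-S[2]; yaw=np.arctan2(d[1],d[0]); p('c',c,'yaw',np.degrees(yaw),np.linalg.norm(S[1]-S[0]),np.linalg.norm(S[2]-S[0]))
R=np.array([[np.cos(yaw),-np.sin(yaw)],[np.sin(yaw),np.cos(yaw)]])
L=lambda w: R.T@(w-c)
p('fin local',L(Z((231,257),.073)),L(Z((257,257),.073)))
p('stop edge local',L(Z((272,182),.067)),L(Z((665,245),.067)))
p('A',Z((402,238),.109),L(Z((402,238),.109)),'disc',L(Z((402,233),.075)),'B',L(Z((542,262),.109)),L(Z((530,256),.075)))
for l in((-.041,.022),(.041,.022)): p(c+R@np.array(l))
w=Z((400,188),.109),Z((405,289),.109); d=w[1]-w[0]; p('A ang',np.degrees(np.arctan2(d[1],d[0])),np.linalg.norm(d))
go(.507,-.088,.084,13)
E
```

```text
c [0.5493, -0.1078] yaw 3.3803 0.2322 0.1652
fin local [-0.1439, -0.0125] [-0.128, -0.0099]
stop edge local [-0.1246, 0.0365] [0.1239, 0.0392]
A [0.5056, -0.0886] [-0.0424, 0.0218] disc [-0.0416, 0.0201] B [0.0354, 0.0215] [0.0389, 0.0192]
[0.507, -0.0882]
[0.5889, -0.0834]
A ang -73.9732 0.0547
shift [3.2463, 0.6781, 13.645] turn -0.053
```

Request:
move_arm(
  series="3.1 0.6 4 -2 0; 3.1 0.6 8 -2 0; 3.1 0.6 11.5 -2 0; 3.1 0.6 13.6 -2 0; 3.1 0.6 13.6 -2 -1; 3.1 0.6 13.6 -2 -1; 3.1 0.6 13.6 -2 -1; 3.1 0.6 13.6 -2 -1",
  force=40,
)

```text
time_s: 10.72
position: [0.5048, -0.0893, 0.0847]
tool_rot: [[-0.259, 0.966, -0.004], [0.966, 0.259, -0.001], [0.0, -0.004, -1.0]]
ft_force: [-8.5, -4.1, -3.8]
grip_width: 0.0133
gripper_force: 40.0
```

Request:
move_arm(
  series="0 -0.2 0 -10 -1; 0 -0.2 0 -20 -1; 0 -0.2 0 -30 -1; 0 -0.2 0 -40 -1; 0 -0.2 0 -50 -1; 0 -0.2 0 -60 -1; 0 -0.2 0 -70 -1; 0 -0.2 0 -74 -1",
)

```text
time_s: 11.72
position: [0.5034, -0.0908, 0.0846]
tool_rot: [[-1.0, 0.014, -0.003], [0.014, 1.0, -0.002], [0.003, -0.002, -1.0]]
ft_force: [-6.7, -9.2, -6.9]
grip_width: 0.0129
gripper_force: 39.8
```

Request:
move_arm(
  series="0 0 0 0 -1; 0 0 0 0 -1",
)

```text
time_s: 11.98
position: [0.5034, -0.0908, 0.0846]
tool_rot: [[-1.0, 0.017, -0.003], [0.017, 1.0, -0.002], [0.003, -0.002, -1.0]]
ft_force: [-5.7, -9.5, -7.6]
grip_width: 0.0133
gripper_force: 39.9
```

Request:
move_arm(
  series="0 0 0 0 -0.2; 0 0 0 0 0; 0 0 -2 0 0; 0 0 -5 10 0; 0 0 -5 20 0; 0 0 -5 20 0",
)

```text
time_s: 12.72
position: [0.5048, -0.0894, 0.135]
tool_rot: [[-0.934, 0.357, 0.001], [0.357, 0.934, -0.0], [-0.001, 0.0, -1.0]]
ft_force: [0.1, 0.6, -0.5]
grip_width: 0.0424
gripper_force: 0.0
```

```bash
python3 - <<'E'
from h import *
st(); go(.5855,-.087,.134,17); im=optics.get_image('wrist')
for d in spotter.mark_of('clamp_b_grip','wrist')[:3]: p(d['score'],d['point'])
E
```

```text
t 12.725 [0.5048, -0.0894, 0.135] yaw 69.1002 w 0.0424 gf 0.0 ft [0.0737, 0.5868, -0.4652]
shift [-7.4568, 3.1006, 0.1129] turn 52.1002
0.79 [0.5881, -0.0884, 0.0983]
```

Request:
move_arm(
  series="-2 1 0 10 0; -4 1.8 0 20 0; -6 2.5 0 30 0; -7.5 3.1 0 40 0; -7.5 3.1 0 50 0; -7.5 3.1 0 52 0; -7.5 3.1 0 52 0; -7.5 3.1 0 52 0",
)

```text
time_s: 13.82
position: [0.5855, -0.0874, 0.1344]
tool_rot: [[-0.295, 0.956, -0.0], [0.956, 0.295, 0.0], [0.0, -0.0, -1.0]]
ft_force: [0.2, -0.1, 0.0]
grip_width: 0.0426
gripper_force: 0.0
```

Request:
move_arm(
  series="0 0 2 0 0; 0 0 4 0 0; 0 0 5 0 0; 0 0 5 0 0; 0 0 5 0 -1; 0 0 5 0 -1; 0 0 5 0 -1; 0 0 5 0 -1",
)

```text
time_s: 14.82
position: [0.5871, -0.0873, 0.0854]
tool_rot: [[-0.293, 0.956, 0.004], [0.956, 0.293, -0.0], [-0.002, 0.004, -1.0]]
ft_force: [5.9, 1.1, 0.3]
grip_width: 0.0132
gripper_force: 43.2
```

Request:
move_arm(
  series="0 0.2 0 -10 -1; 0 0.2 0 -20 -1; 0 0.2 0 -30 -1; 0 0.2 0 -40 -1; 0 0.2 0 -50 -1; 0 0.2 0 -60 -1; 0 0.2 0 -70 -1; 0 0.2 0 -72 -1",
)

```text
time_s: 15.82
position: [0.5881, -0.0867, 0.0852]
tool_rot: [[-1.0, 0.017, 0.002], [0.017, 1.0, -0.0], [-0.002, -0.0, -1.0]]
ft_force: [0.5, 1.4, 4.0]
grip_width: 0.0135
gripper_force: 43.4
```

Request:
move_arm(
  series="0 0 0 0 -1; 0 0 0 0 -1",
)

```text
time_s: 16.08
position: [0.5881, -0.0869, 0.0852]
tool_rot: [[-1.0, 0.02, 0.002], [0.02, 1.0, -0.001], [-0.002, -0.001, -1.0]]
ft_force: [1.6, 2.8, 5.9]
grip_width: 0.0131
gripper_force: 43.9
```

```bash
python3 - <<'E'
from h import *
st(); im=pic('wrist','w6')
y=np.radians(3.5); s=observe()['position']; p('target', [s[0]+np.sin(y)*.049, s[1]-np.cos(y)*.049])
go(s[0]+np.sin(y)*.049, s[1]-np.cos(y)*.049, s[2], 89)
E
```

```text
t 16.075 [0.5881, -0.0869, 0.0852] yaw 88.8587 w 0.0131 gf 43.9007 ft [1.613, 2.8357, 5.9017]
target [0.5911, -0.1358]
shift [-0.3965, -4.8839, 0.0036] turn -0.1417
```

View pics/w6.png

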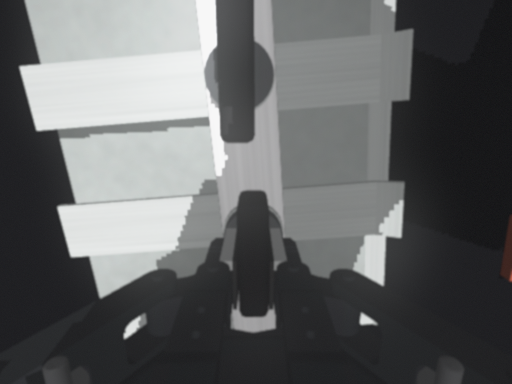

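Both knob bars are now parallel to the stop bar, so both are loose. I slide the stop back by knob B.

Request:
move_arm(
  series="0 -0.5 0 0 -1; -0.1 -1.3 0 0 -1; -0.1 -2.2 0 0 -1; -0.2 -3.1 0 0 -1; -0.2 -4 0 0 -1; -0.3 -4.6 0 0 -1; -0.3 -4.9 0 0 -1; -0.3 -4.9 0 0 -1",
)

```text
time_s: 17.12
position: [0.5911, -0.1369, 0.0852]
tool_rot: [[-1.0, 0.02, 0.004], [0.02, 1.0, -0.002], [-0.004, -0.002, -1.0]]
ft_force: [5.9, -1.3, 3.4]
grip_width: 0.0132
gripper_force: 43.6
```

```bash
python3 - <<'E'
from h import *
st(); im=pic('scene','s7'); pic('side','d7'); 
for c in('scene','side'):
    for t in('stop_face','index'):
        for d in spotter.mark_of(t,c)[:1]: p(c,t,d['score'],d['point'])
a=cv2.imread('pics/s7.png'); b=cv2.imread('pics/d7.png')
cv2.imwrite('pics/c7.png',np.hstack([cv2.resize(a[160:270,165:275],(400,400)),cv2.resize(b[195:305,185:295],(400,400))]))
E
```

```text
t 17.125 [0.5911, -0.1369, 0.0852] yaw 88.8746 w 0.0132 gf 43.6481 ft [5.9044, -1.3102, 3.4245]
scene stop_face 0.8 [0.5479, -0.1165, 0.0487]
side stop_face 0.83 [0.5464, -0.1216, 0.0521]
side index 0.53 [0.4101, -0.1262, 0.0018]
```

View pics/c7.png

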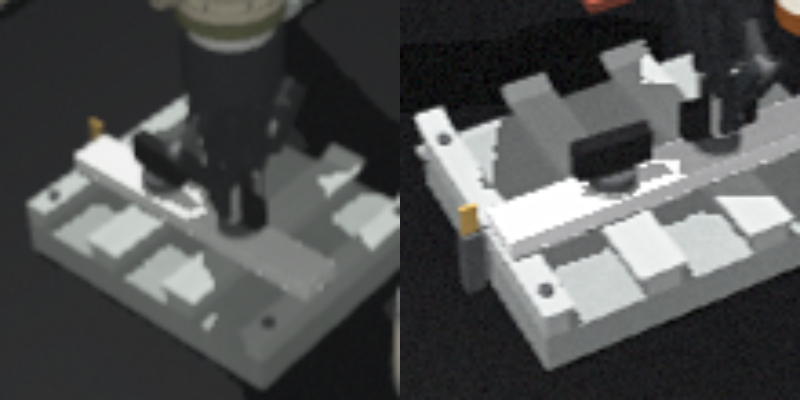

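The stop's front-left corner is level with the brass fin in both views (left (95,135), right (470,220)). The 50 mm slide also agrees with the planned 49 mm. I tighten B.

Request:
move_arm(
  series="0 0 0 10 -1; 0 0 0 20 -1; 0 0 0 30 -1; 0 0 0 40 -1; 0 0 0 50 -1; 0 0 0 60 -1; 0 0 0 70 -1; 0 0 0 80 -1",
  force=60,
)

```text
time_s: 18.42
position: [0.59, -0.1373, 0.0854]
tool_rot: [[-0.149, 0.989, 0.001], [0.989, 0.149, -0.003], [-0.003, 0.001, -1.0]]
ft_force: [-1.7, -3.6, 7.9]
grip_width: 0.013
gripper_force: 63.1
```

Request:
move_arm(
  series="0 0 0 0 -1; 0 0 0 0 -1; 0 0 0 0 -0.2; 0 0 0 0 0; 0 0 -3 0 0; 0 0 -5 0 0; 0 0 -5 0 0",
)

```text
time_s: 19.3
position: [0.5901, -0.136, 0.1352]
tool_rot: [[-0.156, 0.988, 0.002], [0.988, 0.156, -0.001], [-0.001, 0.002, -1.0]]
ft_force: [-0.1, -0.5, -0.2]
grip_width: 0.0429
gripper_force: 0.0
```

```bash
python3 - <<'E'
from h import *
st(); im=pic('wrist','w8')
for d in spotter.mark_of('clamp_a_grip','wrist')[:3]: p(d['score'],d['point'])
go(.5064,-.1405,.134,89)
a=cv2.imread('pics/w8.png'); cv2.imwrite('pics/w8c.png',cv2.resize(cv2.convertScaleAbs(a,alpha=1.2,beta=20),(800,600)))
E
```

```text
t 19.3 [0.5901, -0.136, 0.1352] yaw 8.9806 w 0.0429 gf 0.0 ft [-0.1257, -0.4699, -0.1902]
0.82 [0.5076, -0.1409, 0.0954]
shift [0.816, -8.2591, -0.058] turn -80.0142
```

View pics/w8c.png

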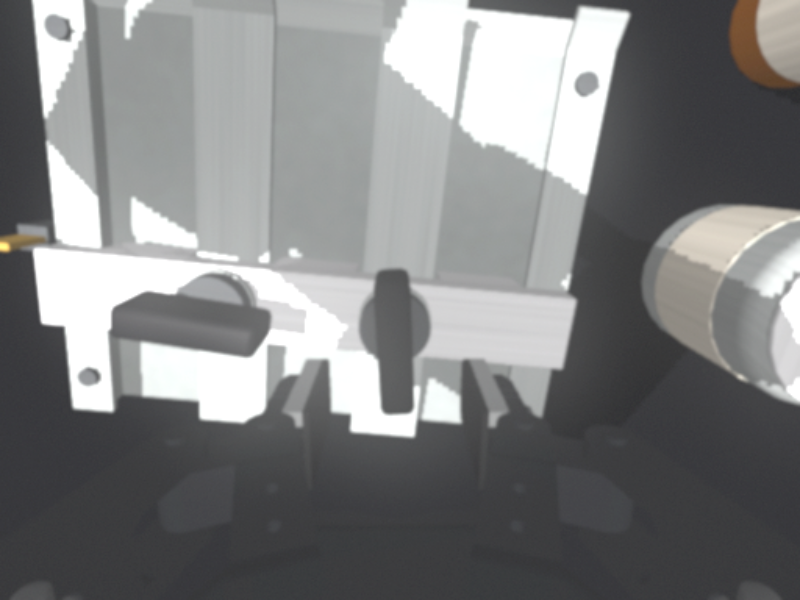

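The stop's front edge, from (33,247) to (575,294), lines up with the fin at (20,243), and B is turned. Now knob A.

```bash
python3 - <<'E'
from h import *
im=optics.get_image('wrist')
Z=lambda a,z: zr(im,a,z,(0,0),1.5625)[:2]
y=np.radians(3.5); n=np.array([-np.sin(y),np.cos(y)])
p([n@Z((33,247),.067)],[n@Z((575,294),.067)],'fin',[n@Z((20,243),.073)])
E
```

```text
[-0.1519] [-0.1501] fin [-0.1493]
```

Request:
move_arm(
  series="0.2 -1.5 0 -10 0; 0.3 -3 0 -20 0; 0.4 -5 0 -30 0; 0.6 -7 0 -40 0; 0.8 -8.2 0 -50 0; 0.8 -8.2 0 -60 0; 0.8 -8.2 0 -70 0; 0.8 -8.2 0 -80 0",
)

```text
time_s: 20.45
position: [0.507, -0.1406, 0.1333]
tool_rot: [[-1.0, 0.012, -0.002], [0.012, 1.0, 0.001], [0.002, 0.001, -1.0]]
ft_force: [0.2, -0.1, 0.1]
grip_width: 0.0425
gripper_force: 0.0
```

Request:
move_arm(
  series="0 0 2 0 0; 0 0 4 0 0; 0 0 5 0 0; 0 0 5 0 0; 0 0 5 0 -1; 0 0 5 0 -1; 0 0 5 0 -1; 0 0 5 0 -1",
  force=60,
)

```text
time_s: 21.45
position: [0.5077, -0.1411, 0.0851]
tool_rot: [[-1.0, 0.017, 0.001], [0.017, 1.0, -0.001], [-0.001, -0.001, -1.0]]
ft_force: [-0.9, -2.3, 6.6]
grip_width: 0.0125
gripper_force: 60.1
```

Request:
move_arm(
  series="0 0 0 10 -1; 0 0 0 20 -1; 0 0 0 30 -1; 0 0 0 40 -1; 0 0 0 50 -1; 0 0 0 60 -1; 0 0 0 70 -1; 0 0 0 80 -1",
)

```text
time_s: 22.45
position: [0.508, -0.1408, 0.0852]
tool_rot: [[-0.151, 0.989, 0.002], [0.989, 0.151, -0.001], [-0.001, 0.002, -1.0]]
ft_force: [0.7, 0.4, 6.8]
grip_width: 0.0128
gripper_force: 60.5
```

Request:
move_arm(
  series="0 0 0 0 -1; 0 0 0 0 -1; 0 0 0 0 -0.2; 0 0 0 0 0; 0 0 -3 0 0; 0 0 -7 0 0; 0 0 -10 0 0; 0 0 -10 0 0",
)

```text
time_s: 23.45
position: [0.5081, -0.1411, 0.1861]
tool_rot: [[-0.156, 0.988, 0.004], [0.988, 0.156, -0.002], [-0.002, 0.003, -1.0]]
ft_force: [0.3, 0.2, 0.1]
grip_width: 0.043
gripper_force: 0.0
```

```bash
cat >> h.py <<'E'
def panels(cams=('scene','side')):
  for c in cams:
    i2=optics.get_image(c)
    for d in spotter.cut_out('panel0',c)[:4]:
        m=d['pixels'].astype(np.uint8); cs=max(cv2.findContours(m,0,2)[0],key=cv2.contourArea)
        if m.sum()<60: continue
        w=np.array([ray(i2,q[0],0.01)[:2] for q in cs],np.float32)*1000
        (x,y),s,a=cv2.minAreaRect(w); print(c,'seg %.2f n%d'%(d['score'],m.sum()),np.round([x,y],1),np.round(s,1),round(a,1))
    for d in spotter.mark_of('panel0',c)[:4]: p('  mark',d['score'],d['point'])
E
python3 - <<'E'
from h import *
st(); im=pic('wrist','w9'); panels()
a=cv2.imread('pics/w9.png'); cv2.imwrite('pics/w9c.png',a)
E
```

```text
t 23.45 [0.5081, -0.1411, 0.1861] yaw 9.0008 w 0.043 gf 0.0 ft [0.2822, 0.1918, 0.0804]
scene seg 0.95 n513 [634.4 194.5] [ 60.3 169.8] 2.8
scene seg 0.65 n434 [549.3 362.8] [160.8  72.2] 6.3
scene seg 0.62 n955 [727.  114.8] [ 67.1 262. ] 33.4
  mark 0.92 [0.6289, 0.2028, -0.0027]
  mark 0.69 [0.5437, 0.3715, 0.0]
side seg 0.59 n133 [631.1 139.8] [76.3 28.1] 55.1
side seg 0.58 n540 [539.7 366.8] [165.2  73.6] 7.4
  mark 0.69 [0.5483, 0.3711, 0.0023]
```

View pics/w9c.png

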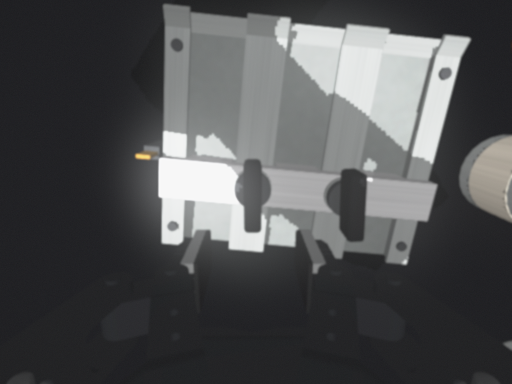

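Both knobs are turned well past tight and the stop is level with the fin. Now the near panel, starting with a look from close by.

```bash
python3 - <<'E'
from h import *
go(.63,.19,.26,4)
E
```

```text
shift [30.745, 17.288, -7.6472] turn 4.9969
```

Request:
move_arm(
  series="3 2 -4 0 0.6; 7 4 -7.6 1 0.6; 12 7 -7.6 2 0.6; 17 10 -7.6 3 0.6; 22 13 -7.6 5 0.6; 27 16 -7.6 5 0.6; 30.7 17.3 -7.6 5 0.6; 30.7 17.3 -7.6 5 0.6",
)

```text
time_s: 24.8
position: [0.6302, 0.1921, 0.259]
tool_rot: [[-0.073, 0.997, -0.002], [0.997, 0.073, 0.0], [0.0, -0.002, -1.0]]
ft_force: [-0.4, -0.1, -1.3]
grip_width: 0.0681
gripper_force: 0.0
```

Request:
move_arm(
  series="0 0 0 0 0.6; 0 0 0 0 0.6",
)

```text
time_s: 25.05
position: [0.6303, 0.1883, 0.2604]
tool_rot: [[-0.068, 0.998, -0.0], [0.998, 0.068, -0.0], [-0.0, -0.0, -1.0]]
ft_force: [-0.5, -1.0, -0.0]
grip_width: 0.0684
gripper_force: 0.0
```

```bash
cat >> h.py <<'E'
def wp(z=.01):
    im=optics.get_image('wrist')
    for d in spotter.cut_out('panel0','wrist')[:3]:
        m=d['pixels'].astype(np.uint8); cs=max(cv2.findContours(m,0,2)[0],key=cv2.contourArea)
        w=np.array([ray(im,q[0],z)[:2] for q in cs],np.float32)*1000
        r=cv2.minAreaRect(w); (x,y),s,a=r; print('wrist %.2f n%d'%(d['score'],m.sum()),np.round([x,y],1),np.round(s,1),round(a,1),'px',cs[:,0].min(0),cs[:,0].max(0)); print(np.round(cv2.boxPoints(r),1).tolist())
E
python3 - <<'E'
from h import *
st(); wp()
E
```

```text
t 25.05 [0.6303, 0.1883, 0.2604] yaw 3.9155 w 0.0684 gf 0.0 ft [-0.5138, -1.0429, -0.0354]
wrist 0.96 n3714 [548.3 354.5] [160.9  33.2] 3.9 px [120   0] [260  32]
[[466.8999938964844, 365.6000061035156], [469.20001220703125, 332.3999938964844], [629.7000122070312, 343.5], [627.4000244140625, 376.6000061035156]]
wrist 0.81 n5143 [631.5 201.6] [ 55.2 160.4] 2.9 px [232  87] [276 210]
[[599.9000244140625, 280.29998779296875], [607.9000244140625, 120.0999984741211], [663.0, 122.80000305175781], [655.0, 283.1000061035156]]
wrist 0.28 n475 [ 423.1 -180.3] [66.9 36.5] 32.6 px [ 92 361] [125 383]
[[385.1000061035156, -183.0], [404.79998779296875, -213.6999969482422], [461.1000061035156, -177.6999969482422], [441.3999938964844, -146.89999389648438]]
```

Request:
move_arm(
  series="3 0.1 5 1 0.6; 6 0.2 10 1 0.6; 7.9 0.3 15 1 0.6; 7.9 0.3 20 1 0.6; 7.9 0.3 23 1 0.6; 7.9 0.3 23 1 0.6; 7.9 0.3 23 1 0.6",
)

```text
time_s: 26.02
position: [0.6288, 0.2684, 0.0322]
tool_rot: [[-0.052, 0.999, 0.003], [0.999, 0.052, 0.001], [0.001, 0.003, -1.0]]
ft_force: [0.6, 0.6, 1.0]
grip_width: 0.0684
gripper_force: 0.0
```

```bash
python3 - <<'E'
from h import *
st(); go(.6275,.2677,-.002,2.9)
E
```

```text
t 26.025 [0.6288, 0.2684, 0.0322] yaw 2.9694 w 0.0684 gf 0.0 ft [0.5508, 0.6373, 0.9628]
shift [-0.0634, -0.141, 3.4162] turn 0.0694
```

Request:
move_arm(
  series="0 -0.1 1.5 0 0.6; 0 -0.1 2.5 0 0.6; 0 -0.1 3 0 0.6; 0 -0.1 3.4 0 0.6; 0 -0.1 3.4 0 0.6; 0 -0.1 3.4 0 -1; 0 -0.1 3.4 0 -1; 0 -0.1 3.4 0 -1",
  force=80,
)

```text
time_s: 27.02
position: [0.6272, 0.2686, -0.0028]
tool_rot: [[-0.052, 0.999, 0.001], [0.999, 0.052, 0.0], [0.0, 0.001, -1.0]]
ft_force: [-0.5, 0.4, 6.0]
grip_width: 0.0512
gripper_force: 83.9
```

Request:
move_arm(
  series="0 0 0 0 -1; 0 0 0 0 -1",
)

```text
time_s: 27.28
position: [0.6272, 0.2687, -0.0028]
tool_rot: [[-0.052, 0.999, 0.001], [0.999, 0.052, 0.0], [0.0, 0.001, -1.0]]
ft_force: [-1.6, -0.4, 6.0]
grip_width: 0.0522
gripper_force: 83.9
```

```bash
cat >> h.py <<'E'
C=np.array([.5478,-.1088]); YAW=3.5
def hold(lx,ly,z,yaw=YAW):
    y=np.radians(YAW); w=C+np.array([np.cos(y)*lx-np.sin(y)*ly,np.sin(y)*lx+np.cos(y)*ly]); p('w',w); go(w[0],w[1],z,yaw)
def loc():
    y=np.radians(YAW); d=np.array(observe()['position'][:2])-C; p('loc',[d[0]*np.cos(y)+d[1]*np.sin(y),-d[0]*np.sin(y)+d[1]*np.cos(y)])
E
python3 - <<'E'
from h import *
hold(.082,.285,.05); hold(.082,.285,.0305)
E
```

```text
w [0.6122, 0.1807]
shift [-8.7059, -1.9467, -5.2856] turn -0.5001
w [0.6122, 0.1807]
shift [-8.7066, -1.9496, -3.3356] turn -0.5001
```

Request:
move_arm(
  series="0 0 -1.5 0 -1; 0 0 -3.5 0 -1; 0 0 -5 0 -1; 0 0 -5 0 -1; 0 0 -5 0 -1",
)

```text
time_s: 27.9
position: [0.6264, 0.2684, 0.0457]
tool_rot: [[-0.052, 0.999, -0.001], [0.999, 0.052, -0.0], [-0.0, -0.001, -1.0]]
ft_force: [0.6, 0.4, -1.7]
grip_width: 0.0516
gripper_force: 83.6
```

Request:
move_arm(
  series="-2 -0.5 0 -0.5 -1; -4 -1 0 -0.5 -1; -6 -1.5 0 -0.5 -1; -8 -1.8 0.5 -0.5 -1; -8.7 -1.9 1.2 -0.5 -1; -8.7 -1.9 1.4 -0.5 -1; -8.7 -1.9 1.4 -0.5 -1; -8.7 -1.9 1.4 -0.5 -1",
)

```text
time_s: 28.9
position: [0.6125, 0.1812, 0.0324]
tool_rot: [[-0.062, 0.998, 0.0], [0.998, 0.062, 0.0], [0.0, 0.0, -1.0]]
ft_force: [-0.1, 1.0, -0.9]
grip_width: 0.0519
gripper_force: 83.6
```

```bash
python3 - <<'E'
from h import *
st(); loc(); pic('scene','s10'); pic('side','d10'); hold(.082,.285,.0315)
a=cv2.imread('pics/s10.png'); b=cv2.imread('pics/d10.png')
cv2.imwrite('pics/c10.png',np.hstack([cv2.resize(a[140:270,190:320],(400,400)),cv2.resize(b[140:270,190:320],(400,400))]))
E
```

```text
t 28.9 [0.6125, 0.1812, 0.0324] yaw 3.5415 w 0.0519 gf 83.5893 ft [-0.0648, 1.0243, -0.9402]
loc [0.0822, 0.2855]
w [0.6122, 0.1807]
shift [-0.0374, -0.0198, 0.0964] turn 0.0353
```

View pics/c10.png

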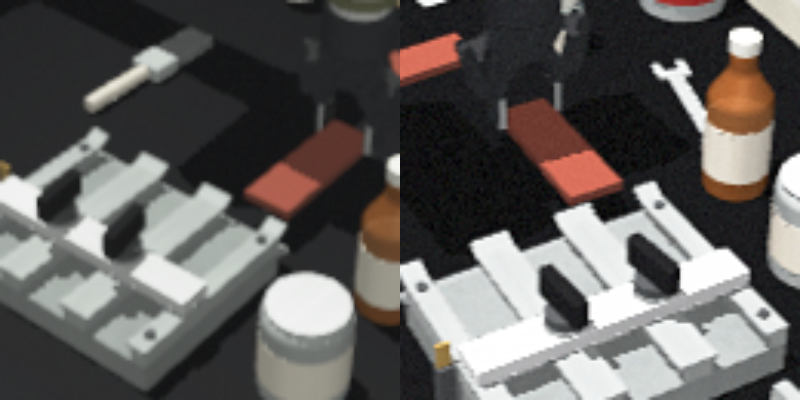

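The held panel is level and points straight into the right-hand lane. I lower it slightly and slide it in.

Request:
move_arm(
  series="-1 0 0.25 0 -1; -2.5 0 0.25 0 -1; -4 0 0.25 0 -1; -5.5 0 0.25 0 -1; -7 0 0.25 0 -1; -8.5 0 0.25 0 -1; -8.5 0 0.25 0 -1",
)

```text
time_s: 29.88
position: [0.6177, 0.0946, 0.0299]
tool_rot: [[-0.059, 0.998, 0.0], [0.998, 0.059, -0.0], [-0.0, 0.0, -1.0]]
ft_force: [-0.5, 0.3, -1.2]
grip_width: 0.052
gripper_force: 83.6
```

Request:
move_arm(
  series="-1 0 0 0 -1; -2 0 0 0 -1; -3 0 0 0 -1; -4 0 0 0 -1; -5 0 0 0 -1; -5.6 0 0 0 -1; -5.6 0 0 0 -1",
)

```text
time_s: 30.75
position: [0.621, 0.0395, 0.0298]
tool_rot: [[-0.06, 0.998, 0.0], [0.998, 0.06, 0.0], [0.0, 0.0, -1.0]]
ft_force: [0.4, 0.2, -1.9]
grip_width: 0.0516
gripper_force: 83.6
```

```bash
python3 - <<'E'
from h import *
st(); loc()
E
```

```text
t 30.75 [0.621, 0.0395, 0.0298] yaw 3.467 w 0.0516 gf 83.59 ft [0.4181, 0.1665, -1.9435]
loc [0.0821, 0.1435]
```

Request:
move_arm(
  series="-0.3 0 0 0 -1; -0.6 0 0 0 -1; -0.8 0 0 0 -1; -0.8 0 0 0 -1; -0.8 0 0 0 -1",
)

```text
time_s: 31.38
position: [0.6214, 0.0321, 0.0298]
tool_rot: [[-0.061, 0.998, -0.0], [0.998, 0.061, 0.0], [0.0, -0.0, -1.0]]
ft_force: [-0.1, 1.7, -1.1]
grip_width: 0.0514
gripper_force: 83.6
```

Request:
move_arm(
  series="-0.2 0 0 0 -1; -0.4 0 0 0 -1; -0.4 0 0 0 -1; -0.4 0 0 0 -1",
)

```text
time_s: 31.88
position: [0.621, 0.0318, 0.0296]
tool_rot: [[-0.063, 0.998, -0.001], [0.998, 0.063, 0.006], [0.006, -0.001, -1.0]]
ft_force: [-0.6, 20.7, -1.6]
grip_width: 0.0518
gripper_force: 83.7
```

Contact with the stop at the expected depth (20 N). I relax, set it down and release.

Request:
move_arm(
  series="0.3 0 0 0 -1; 0.3 0 0.2 0 -1; 0.3 0 0.2 0 -0.2; 0.3 0 0.2 0 0.45; 0.3 0 0.2 0 0.45; 0.3 0 0.2 0 0.45; 0.3 0 -4 0 0.45; 0.3 0 -8 0 0.45",
)

```text
time_s: 32.88
position: [0.6215, 0.0306, 0.1108]
tool_rot: [[-0.061, 0.998, -0.001], [0.998, 0.061, -0.0], [-0.0, -0.001, -1.0]]
ft_force: [-0.2, 0.5, 1.0]
grip_width: 0.0624
gripper_force: 0.0
```

Request:
move_arm(
  series="0 0 -4 0 0.6; 3 -3 -10 0 0.6; 6 -6 -14 0 0.6; 11 -9 -14 0 0.6; 16 -9 -14 0 0.6; 21 -9 -14 0 0.6; 21 -9 -14 0 0.6; 21 -9 -14 0 0.6",
)

```text
time_s: 33.88
position: [0.519, 0.2344, 0.2498]
tool_rot: [[-0.061, 0.998, 0.0], [0.998, 0.061, -0.001], [-0.001, -0.0, -1.0]]
ft_force: [0.3, 0.2, -0.3]
grip_width: 0.0686
gripper_force: 0.0
```

```bash
python3 - <<'E'
from h import *
st(); wp(); panels()
for c in('scene','side'):
    for d in spotter.mark_of('stop_face',c)[:1]: p('stop',d['point'])
E
```

```text
t 33.875 [0.519, 0.2344, 0.2498] yaw 3.49 w 0.0686 gf 0.0 ft [0.3032, 0.1711, -0.2712]
wrist 0.72 n917 [627.3   5.4] [58.  54.3] 86.9 px [297 304] [335 336]
[[598.5999755859375, -22.100000381469727], [652.7999877929688, -25.0], [655.9000244140625, 32.900001525878906], [601.7000122070312, 35.79999923706055]]
wrist 0.58 n5576 [741.6 357.8] [118.2  74. ] 12.8 px [395  35] [496 105]
[[675.7000122070312, 380.79998779296875], [692.2000122070312, 308.70001220703125], [807.4000244140625, 334.8999938964844], [790.9000244140625, 407.0]]
scene seg 0.86 n464 [606.    1.9] [ 61.8 146.2] 1.3
scene seg 0.58 n481 [551.4 362.6] [168.6  76.1] 5.9
  mark 0.88 [0.5471, 0.3712, 0.0031]
  mark 0.72 [0.6225, -0.0341, 0.0287]
side seg 0.81 n389 [636.6  12.7] [ 58.3 139.5] 5.1
side seg 0.78 n536 [538.3 365.8] [168.   73.9] 10.3
side seg 0.42 n1107 [ 618.  -307.1] [182.6  56.5] 48.5
  mark 0.73 [0.6266, -0.0372, 0.0304]
  mark 0.69 [0.5508, 0.3718, 0.0023]
stop [0.5501, -0.1207, 0.049]
```

Panel one is home: its marks put its centre 80 mm from the stop face. Next, panel two, with a fresh look from close by.

Request:
move_arm(
  series="3 1 -2 0 0.6; 6 2 -4 0 0.6; 6 2 -4 0 0.6; 6 2 -4 0 0.6",
)

```text
time_s: 34.88
position: [0.5349, 0.2956, 0.2891]
tool_rot: [[-0.061, 0.998, -0.001], [0.998, 0.061, -0.001], [-0.001, -0.001, -1.0]]
ft_force: [0.6, -0.6, 0.1]
grip_width: 0.0682
gripper_force: 0.0
```

```bash
python3 - <<'E'
from h import *
st(); wp(); 
im=pic('wrist','w11')
h=cv2.cvtColor(im['pixels'],cv2.COLOR_BGR2HSV); m=cv2.inRange(h,(0,100,60),(12,255,255))+cv2.inRange(h,(172,100,60),(180,255,255))
for c in cv2.findContours(m,0,2)[0]:
    if cv2.contourArea(c)>1500:
        r=cv2.minAreaRect(np.array([ray(im,q[0],.01)[:2]*1000 for q in c],np.float32)); print(r,cv2.boundingRect(c))
E
```

```text
t 34.875 [0.5349, 0.2956, 0.2891] yaw 3.4965 w 0.0682 gf 0.0 ft [0.5922, -0.557, 0.0643]
wrist 0.96 n4955 [547.1 373.5] [161.2  56.1] 9.6 px [202  75] [324 126]
[[462.8999938964844, 387.70001220703125], [472.29998779296875, 332.3999938964844], [631.2000122070312, 359.3999938964844], [621.7999877929688, 414.6000061035156]]
wrist 0.55 n248 [628.7  17.8] [57.3 25.7] 3.5 px [281 321] [315 334]
[[599.2999877929688, 28.899999618530273], [600.9000244140625, 3.200000047683716], [658.0, 6.800000190734863], [656.5, 32.400001525878906]]
((542.2977294921875, 367.1869812011719), (184.56593322753906, 118.76838684082031), 3.4711062908172607) (192, 58, 139, 93)
```

View pics/w11.png

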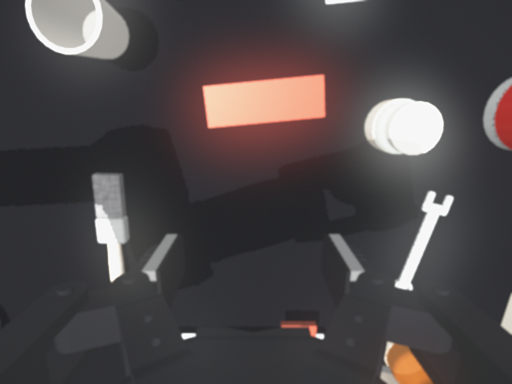

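```bash
python3 - <<'E'
from h import *
im=optics.get_image('wrist'); p(observe()['q'])
p('cup far base',ray(im,(115,50),0),'rim centre',ray(im,(65,20),.08),ray(im,(65,20),.09),'rim right',ray(im,(102,20),.085),'jar base',ray(im,(370,130),0),'jar top',ray(im,(412,128),.08))
R=cv2.Rodrigues(im['rvec'])[0]; s=observe(); p('cam in tool',np.array(s['tool_rot']).T@(-R.T@im['tvec'].ravel()-s['position']))
for d in spotter.mark_of('sample_jar','wrist')[:2]: p('jar',d['score'],d['point'])
E
```

```text
[17.8171, 26.5404, 57.1233, -0.0025, 96.3895, 14.3703]
cup far base [0.347, 0.4261, 0.0] rim centre [0.3311, 0.4403, 0.08] [0.3368, 0.4381, 0.09] rim right [0.372, 0.4415, 0.085] jar base [0.6986, 0.344, 0.0] jar top [0.7152, 0.3528, 0.08]
cam in tool [0.0684, 0.0011, -0.1411]
jar 0.87 [0.7198, 0.3504, -0.002]
```

Request:
move_arm(
  series="2 -1.5 1 -10 0.6; 4 -3 2 -20 0.6; 6 -4 4 -30 0.6; 7 -5 6 -40 0.6; 7 -5 8 -50 0.6; 7 -5 10 -60 0.6; 7 -5 12 -70 0.6; 7 -5 14 -80 0.6",
)

```text
time_s: 36.12
position: [0.481, 0.3626, 0.1492]
tool_rot: [[-0.994, 0.108, -0.0], [0.108, 0.994, -0.0], [0.0, -0.0, -1.0]]
ft_force: [0.6, 0.7, 0.8]
grip_width: 0.0681
gripper_force: 0.0
```

Request:
move_arm(
  series="0 0 2 -8 0.6; 0 0 5 -16 0.6; 0 0 7 -16 0.6; 0 0 9 -16 0.6; 0 0 9 -16 0.6; 0 0 9 -16 0.6",
)

```text
time_s: 36.88
position: [0.4814, 0.363, 0.0607]
tool_rot: [[-0.986, -0.165, 0.001], [-0.165, 0.986, 0.001], [-0.001, 0.0, -1.0]]
ft_force: [0.4, 0.1, 0.3]
grip_width: 0.0683
gripper_force: 0.0
```

```bash
python3 - <<'E'
from h import *
st(); go(.481,.3625,-.002,99.6); panels()
E
```

```text
t 36.875 [0.4814, 0.363, 0.0607] yaw 99.488 w 0.0683 gf 0.0 ft [0.4006, 0.1238, 0.3047]
shift [0.0572, -0.0419, 6.268] turn -0.112
scene seg 0.93 n463 [551.8 363.7] [163.8  72.4] 9.5
scene seg 0.72 n389 [6.072e+02 1.000e-01] [ 56.3 137.5] 2.7
scene seg 0.35 n185 [523.5 -70.7] [38.1 86.7] 35.9
  mark 0.78 [0.5477, 0.3717, 0.0021]
side seg 0.61 n549 [540.3 363.1] [170.3  73.7] 7.3
side seg 0.57 n402 [638.9  14. ] [ 58.5 138.9] 5.0
  mark 0.77 [0.5486, 0.3718, -0.0007]
  mark 0.63 [0.6287, -0.039, 0.0308]
```

Panel two hasn't moved. I descend and grip.

Request:
move_arm(
  series="0 0 2 0 0.6; 0 0 4 0 0.6; 0 0 5.5 0 0.6; 0 0 6.2 0 0.6; 0 0 6.2 0 0.6; 0 0 6.2 0 -1; 0 0 6.2 0 -1; 0 0 6.2 0 -1",
  force=80,
)

```text
time_s: 38.17
position: [0.4815, 0.3632, -0.0008]
tool_rot: [[-0.986, -0.165, 0.002], [-0.165, 0.986, 0.001], [-0.002, 0.001, -1.0]]
ft_force: [-1.2, -0.7, 5.4]
grip_width: 0.0512
gripper_force: 83.9
```

Request:
move_arm(
  series="0 0 0 0 -1; 0 0 0 0 -1; 0 0 -2 0 -1; 0 0 -4 0 -1; 0 0 -5 0 -1; 0 0 -5 0 -1",
)

```text
time_s: 38.92
position: [0.4811, 0.363, 0.0483]
tool_rot: [[-0.986, -0.165, 0.001], [-0.165, 0.986, 0.0], [-0.001, 0.0, -1.0]]
ft_force: [-0.7, -0.3, -2.2]
grip_width: 0.0514
gripper_force: 83.5
```

```bash
python3 - <<'E'
from h import *
st(); hold(0,.30,.05)
E
```

```text
t 38.925 [0.4811, 0.363, 0.0483] yaw 99.5036 w 0.0514 gf 83.5044 ft [-0.7083, -0.34, -2.2448]
w [0.5295, 0.1906]
shift [-1.9227, -17.8006, -0.1738] turn 96.0036
```

Request:
move_arm(
  series="0 0 0 10 -1; 0 0 0 20 -1; 0 0 0 30 -1; 0 0 0 40 -1; 0 0 0 50 -1; 0 0 0 60 -1; 0 0 0 70 -1; 0 0 0 80 -1",
)

```text
time_s: 39.92
position: [0.4806, 0.3628, 0.0468]
tool_rot: [[-0.328, 0.945, -0.001], [0.945, 0.328, -0.001], [-0.0, -0.002, -1.0]]
ft_force: [1.0, 0.3, -1.4]
grip_width: 0.0517
gripper_force: 83.5
```

Request:
move_arm(
  series="0 0 0 8 -1; 0 0 0 16 -1; 0 0 0 16 -1; 0 0 0 16 -1",
)

```text
time_s: 40.42
position: [0.4809, 0.3629, 0.0474]
tool_rot: [[-0.064, 0.998, -0.001], [0.998, 0.064, -0.0], [-0.0, -0.001, -1.0]]
ft_force: [-0.5, -0.0, -0.2]
grip_width: 0.0514
gripper_force: 83.5
```

```bash
python3 - <<'E'
from h import *
st(); hold(0,.30,.05)
E
```

```text
t 40.425 [0.4809, 0.3629, 0.0474] yaw 3.6492 w 0.0514 gf 83.5091 ft [-0.4975, -0.0023, -0.2103]
w [0.5295, 0.1906]
shift [-17.4975, 3.7572, -0.2617] turn 0.1492
```

Request:
move_arm(
  series="-3 1 0 0 -1; -6 2 0 0 -1; -9 3 0 0 -1; -12 3.7 0 0 -1; -15 3.8 0.6 0 -1; -17.5 3.8 1.4 0 -1; -17.5 3.8 1.6 0 -1; -17.5 3.8 1.6 0 -1",
)

```text
time_s: 41.42
position: [0.5296, 0.1911, 0.0318]
tool_rot: [[-0.062, 0.998, -0.0], [0.998, 0.062, 0.0], [0.0, -0.0, -1.0]]
ft_force: [-0.1, 0.5, -1.5]
grip_width: 0.051
gripper_force: 83.5
```

```bash
python3 - <<'E'
from h import *
st(); loc(); pic('scene','s12'); pic('side','d12'); hold(0,.30,.0305)
a=cv2.imread('pics/s12.png'); b=cv2.imread('pics/d12.png')
cv2.imwrite('pics/c12.png',np.hstack([cv2.resize(a[140:270,190:320],(400,400)),cv2.resize(b[140:270,190:320],(400,400))]))
E
```

```text
t 41.425 [0.5296, 0.1911, 0.0318] yaw 3.5566 w 0.051 gf 83.5078 ft [-0.1348, 0.4717, -1.4513]
loc [0.0001, 0.3005]
w [0.5295, 0.1906]
shift [-0.0771, -0.0179, 0.1517] turn 0.0849
```

View pics/c12.png

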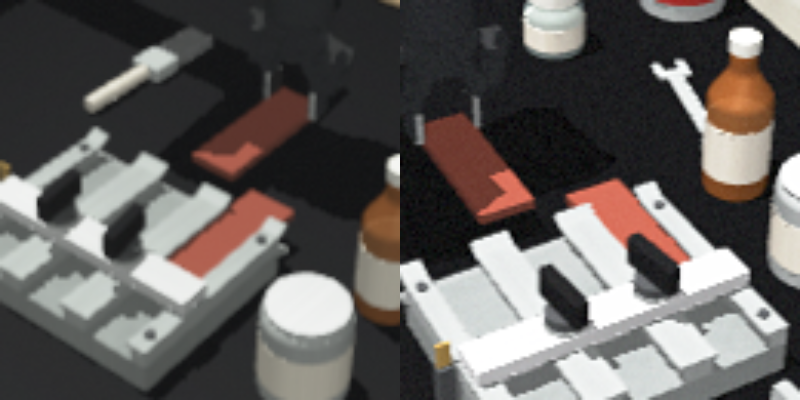

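Panel one sits home in the right lane, and panel two points into the middle lane. I insert it the same way.

Request:
move_arm(
  series="-1.5 0 0.2 0 -1; -3 0 0.2 0 -1; -4.5 0 0.2 0 -1; -6 0 0.2 0 -1; -7.5 0 0.2 0 -1; -9 0 0.2 0 -1; -10 0 0.2 0 -1; -10 0 0.2 0 -1",
)

```text
time_s: 42.52
position: [0.5358, 0.0901, 0.0298]
tool_rot: [[-0.06, 0.998, 0.0], [0.998, 0.06, -0.0], [-0.0, 0.0, -1.0]]
ft_force: [0.4, 0.1, -1.6]
grip_width: 0.0514
gripper_force: 83.6
```

Request:
move_arm(
  series="-1 0 0 0 -1; -2 0 0 0 -1; -3 0 0 0 -1; -4 0 0 0 -1; -5 0 0 0 -1; -5.5 0 0 0 -1; -5.5 0 0 0 -1",
)

```text
time_s: 43.4
position: [0.5391, 0.0355, 0.0298]
tool_rot: [[-0.061, 0.998, 0.0], [0.998, 0.061, -0.0], [-0.0, -0.0, -1.0]]
ft_force: [-0.5, -0.7, -1.1]
grip_width: 0.0512
gripper_force: 83.6
```

```bash
python3 - <<'E'
from h import *
st(); loc()
E
```

```text
t 43.4 [0.5391, 0.0355, 0.0298] yaw 3.4713 w 0.0512 gf 83.5767 ft [-0.48, -0.7467, -1.0506]
loc [0.0001, 0.1446]
```

Request:
move_arm(
  series="-0.4 0 0 0 -1; -0.7 0 0 0 -1; -0.7 0 0 0 -1; -0.7 0 0 0 -1",
)

```text
time_s: 43.9
position: [0.5395, 0.0289, 0.0298]
tool_rot: [[-0.061, 0.998, -0.0], [0.998, 0.061, -0.0], [-0.0, -0.0, -1.0]]
ft_force: [0.2, -0.0, -1.1]
grip_width: 0.0515
gripper_force: 83.6
```

Request:
move_arm(
  series="-0.2 0 0 0 -1; -0.3 0 0 0 -1; -0.3 0 0 0 -1; -0.3 0 0 0 -1",
)

```text
time_s: 44.4
position: [0.5397, 0.0259, 0.0298]
tool_rot: [[-0.061, 0.998, 0.0], [0.998, 0.061, -0.0], [-0.0, 0.0, -1.0]]
ft_force: [-0.6, 0.3, -1.0]
grip_width: 0.051
gripper_force: 83.6
```

Request:
move_arm(
  series="-0.2 0 0 0 -1; -0.3 0 0 0 -1; -0.3 0 0 0 -1; -0.3 0 0 0 -1",
)

```text
time_s: 44.9
position: [0.5395, 0.024, 0.0297]
tool_rot: [[-0.061, 0.998, -0.001], [0.998, 0.061, 0.002], [0.002, -0.001, -1.0]]
ft_force: [-0.0, 7.7, -0.8]
grip_width: 0.0512
gripper_force: 83.6
```

Contact at the expected depth. I release and back away.

Request:
move_arm(
  series="0.1 0 0 0 -1; 0.1 0 0.2 0 -1; 0.1 0 0.2 0 -0.2; 0.1 0 0.2 0 0.45; 0.1 0 0.2 0 0.45; 0.1 0 0.2 0 0.45; 0.1 0 -4 0 0.45; 0.1 0 -8 0 0.45",
)

```text
time_s: 45.9
position: [0.5396, 0.0238, 0.1106]
tool_rot: [[-0.061, 0.998, -0.001], [0.998, 0.061, 0.0], [0.0, -0.001, -1.0]]
ft_force: [0.3, 0.1, 0.2]
grip_width: 0.0621
gripper_force: 0.0
```

Request:
move_arm(
  series="0 0 -5 0 0.45; 0 0 -10 0 0.45; -1 0 -13 0 0.45; -1 0 -13 0 0.45; -1 0 -13 0 0.45",
)

```text
time_s: 46.52
position: [0.5399, 0.014, 0.2387]
tool_rot: [[-0.061, 0.998, -0.002], [0.998, 0.061, 0.0], [0.001, -0.002, -1.0]]
ft_force: [1.0, -0.3, -0.6]
grip_width: 0.0624
gripper_force: 0.0
```

```bash
python3 - <<'E'
from h import *
st(); im=pic('wrist','w13'); panels()
for c in('scene','side','wrist'):
    for t in('gauge_eye','stop_face','index'):
        for d in spotter.mark_of(t,c)[:1]: p(c,t,d['score'],d['point'])
a=pic('scene','s13')['pixels']; cv2.imwrite('pics/c13.png',np.hstack([cv2.resize(im['pixels'],(480,360)),cv2.resize(a[150:330,70:230],(320,360))]))
E
```

```text
t 46.525 [0.5399, 0.014, 0.2387] yaw 3.4905 w 0.0624 gf 0.0 ft [1.0309, -0.2676, -0.5958]
scene seg 0.95 n468 [606.   1.] [ 61.1 143.3] 3.4
scene seg 0.62 n301 [515.4  10. ] [113.7  56. ] 84.0
  mark 0.94 [0.6213, -0.0344, 0.0284]
  mark 0.59 [0.5445, -0.0429, 0.0342]
side seg 0.67 n373 [636.6  12. ] [ 58.3 138.2] 5.1
side seg 0.61 n420 [556.7   5.1] [ 52.9 137.7] 7.7
side seg 0.60 n346 [736.5 397.8] [194.6  68. ] 67.0
  mark 0.86 [0.6232, -0.0346, 0.0347]
  mark 0.75 [0.545, -0.0415, 0.0314]
scene gauge_eye 0.8 [0.5265, -0.4312, 0.1869]
scene stop_face 0.83 [0.5467, -0.1174, 0.0491]
side gauge_eye 0.65 [0.5269, -0.4269, 0.1903]
side stop_face 0.79 [0.5493, -0.1214, 0.0496]
side index 0.63 [0.4116, -0.125, 0.0016]
wrist stop_face 0.72 [0.5486, -0.1222, 0.0507]
```

View pics/c13.png

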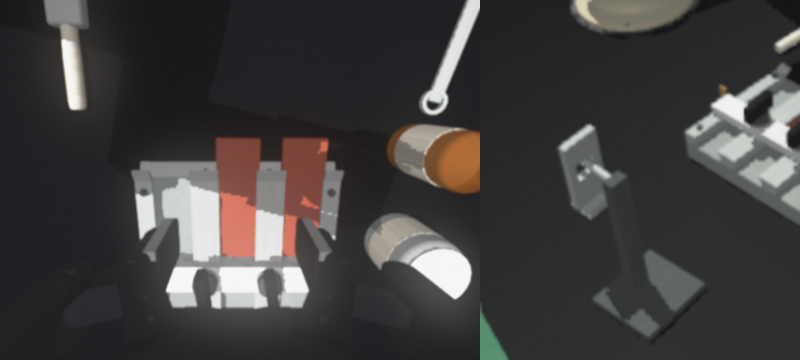

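Both panels' outer ends are level and reach the stop, and the gauge hangs on the peg. One last check of stop against fin from above, since the first panel was pushed with 20 N.

Request:
move_arm(
  series="-4 -1 0 0 0.45; -9 -3 0 0 0.45; -14 -6 0 0 0.45; -15 -6 0 0 0.45; -15 -6 0 0 0.45; -15 -6 0 0 0.45",
)

```text
time_s: 48.12
position: [0.4901, -0.1384, 0.2398]
tool_rot: [[-0.062, 0.998, 0.0], [0.998, 0.062, 0.0], [0.0, 0.0, -1.0]]
ft_force: [0.2, 0.4, -1.1]
grip_width: 0.0618
gripper_force: 0.0
```

```bash
python3 - <<'E'
from h import *
st(); im=pic('wrist','w14'); q=proj(im,[[.44,-.125,.067]])[0].astype(int); print(q)
x0,y0=max(q[0]-65,0),max(q[1]-50,0); print(x0,y0)
cv2.imwrite('pics/c14.png',cv2.resize(cv2.convertScaleAbs(im['pixels'][y0:y0+100,x0:x0+130],alpha=1,beta=10),None,fx=6,fy=6,interpolation=2))
E
```

```text
t 48.125 [0.4901, -0.1384, 0.2398] yaw 3.5809 w 0.0618 gf 0.0 ft [0.154, 0.4121, -1.0589]
[204 159]
139 109
```

View pics/c14.png

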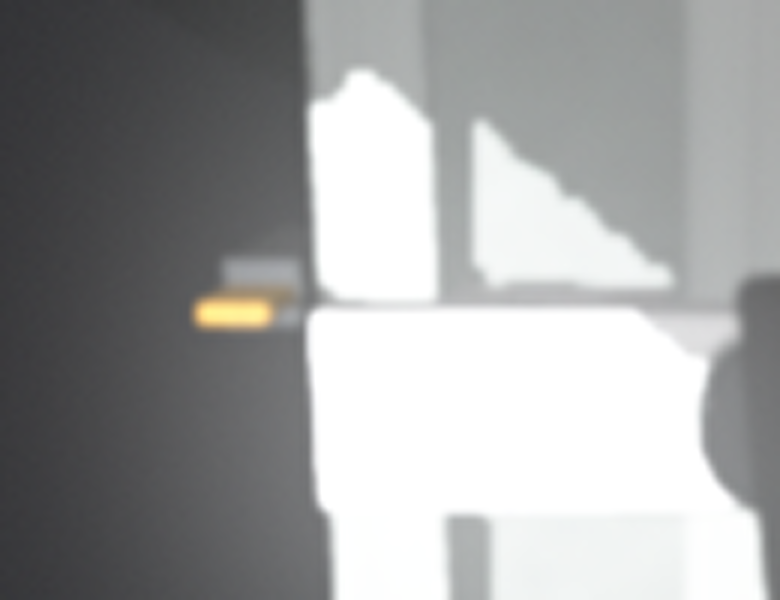

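The fin's centre, row 313 (about 307 corrected for its height), is within 1 mm of the stop's front edge at row 309. The arm is clear, so I hand in.

```bash
python3 -c "
from rig import order
print(order.close_job())"
```

```text
the job is handed in; nothing more can be done
None
```

The job is handed in, with no verdict returned: the gauge hangs on the peg, the stop is within about 1 mm of the fin with both knobs tightened, and both panels present are home in their own lanes; neither bottle, can nor jar was touched.

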